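Set and pin the castle nut of a bioprinter's rotary stage

TASK

Set the bearing of the rotary print stage: turn the brass castle nut clockwise until you feel it bite on the hub, then carry on clockwise only as far as the next slot that lines up with the cross hole in the spindle, without going past it and backing off. Then take the red-handled lock pin from the blue mat and slide it gently, without forcing it, through slot and cross hole until its handle is fully home against the nut, and let go. Leave the racks, the bottle and the dishes where they stand.

Things in the scene. Friction and masses are not known exactly. Their poses are not given: they have to be found in the camera images.
- nut: Brass M30 x 2 castle nut on the upright spindle: hexagon 46 mm across flats, 24 high, under a crown 42 across, 9 high. Six open-topped slots in the crown, 7 mm wide, 9 deep, one over the middle of each flat. Origin on its axis in its underside, which meets hub at the bite (at most 0.7 mm higher while slack), z up, x along a slot, square to a flat. Clockwise from above tightens, 2 mm a turn.
- hub (a point): Centre of the top of the steel washer (56 mm across) under the nut, z up. It lies 4 mm above a boss 72 mm across, that 8 mm above the aluminium turntable (200 mm across, 76 mm above the bench, on a white housing 230 mm square). The biting nut draws hub and turntable down 2 mm per turn against a stiff bearing spring; turntable and spindle do not turn.
- spindle: Fixed steel spindle, 29.6 mm across, 40 high above its origin on the axis, level with the washer's top; z up, x along the cross hole, as is a red line on its end face. The nut starts 20 to 120 degrees short of its bite and turns on it at about 0.08 N m; biting, it takes 0.7 to 0.85 N m and stays where left.
- cross_hole (a point): Middle of the cross hole, on the axis 28.5 mm above the spindle's origin. The hole, 7 mm wide and high, runs level right through along the spindle's x; the pin may enter from either end. Where the nut bites cannot be seen: a slot may pass the hole once or twice while still slack; after the bite the next one is 14 to 46 degrees on. With a slot in line the way through is clear.
- pin: Lock pin, about 40 g, level on the mat: red handle 26 long, 14 wide, 16 mm high, then a steel shank 5.5 thick, 58 mm long, its last 7 mm tapering to 1.8. Origin on the shank's axis at the handle's shoulder, x to the tip, z up; handle from x = -26 to 0 mm. Axis 8 mm above the mat; a notched rest holds the shank. Home, the shoulder meets a nut flat 23 mm from the spindle's axis.
- mat: Blue service mat, 150 x 130 x 6 mm, fixed; origin in the centre of its underside.
- green_rack: Green tube rack with a few tubes, 69 x 174 x 63 mm, loose; origin in the centre of its underside.
- red_rack: Red tube rack with a few tubes, 69 x 111 x 63 mm, loose; origin in the centre of its underside.
- media_bottle: Glass media bottle with blue cap, 72 mm across and 150 mm high, loose; origin in the centre of its underside.
- dishes: Stack of three Petri dishes, 93 mm across and 45 mm high, loose; origin in the centre of its underside.
Not all that is in view belongs to the job. There is more than one size of the pin; the job needs the smallest.

How it is judged:
By the outcome, as a careful person would: the job done as asked, in the order asked, and still so for the second after the job is handed in, with the robot touching nothing.
It also fails if it takes over 72 s, if anything falls off the work surface, if the arm or the gripper's body presses on something with over 40 N, if the wrist force passes 120 N, or if a joint passes its speed limit or range.

ROBOT

A 6-joint arm with a two-finger parallel gripper is mounted at the origin on the work surface. World frame = base frame: x ahead of the robot, y to its left, z up, the work surface at z = 0. Lengths are in m, angles in rad, forces in N, time in s.
With the tool pointing down it reaches from about 0.3 to 0.875 m from the base axis. Payload 4.2 kg.
Tool frame: the origin (TCP) lies at the very end of the fingers, on their centre line; the grasp point (between the pads) lies 19 mm behind it; z points along the fingers, y is the line along which they close (so a half turn about z gives the same grasp; the last joint's range is limited). The gripper opens to 85 mm and grips with 20 to 120 N. Pads are 22 mm wide; open, the fingers measure 114 mm over their backs; the gripper's body (76 mm by 85 mm) begins 54 mm behind the grasp point. The pads swing forward as they close: fully open they stand 13 mm farther back than shut.
Start: joints at [-0.02, 0.32, 1.565, -0, 1.257, -0.02], TCP at [0.575, 0, 0.231] pointing down, gripper open.
Joint ranges: [-3.11, 3.11], [-0.84, 2.01], [0.21, 2.61], [-1.34, 4.49], [0.05, 2.63], [-2.56, 2.56]. Speed limits (rad/s): [2.57, 2.57, 3.14, 3.14, 3.14, 3.14].

INTERFACE

Orientations are given as a unit quaternion [w, x, y, z].
In Python, from station import robot gives the robot as it stands.
- The arm moves only by the tool move_arm, never from a script. Its argument "plan" is a list of rows, each an object of numbers: "dx", "dy", "dz": the shift along the tool's x, y, z in units of 3 cm (1.0 is 3 cm); "roll": the turn about the tool's z in units of 6 degrees (1.0 is 6 degrees); "claw": the opening, from 0 (shut) to 1 (fully open). A call has 1 to 5 rows; each row shifts and turns the commanded pose from where the row before left it, along the tool's axes as they then stand; what a row does not reach is not made up. A row lasts 1/10 s, in which the tool goes at most 50 mm and 8.59 degrees, less where a joint would pass 70% of its speed; a pose out of reach is approached as far as the arm can. A call with a number of a shift or a turn outside -1 to 1 is refused whole. A call with a gripper value outside its range is refused whole. The fingers move at their own pace and stop on an object; "newtons" is the grip in N (left out, the last holds). Time passes only in rows, so rows that do not move let the fingers close. It gives the time, the measured TCP pose, the force, the opening and the grip force at its end, in the units of the state.
- robot.get_state(): the state, without advancing time (a new reading comes with each control period).
- robot.read_camera(name): name is "scene" or "side" or "wrist"; returns a dict with "color" (400x640x3 uint8, red, green, blue), "fx", "fy", "cx", "cy" (pixels), "T" (4x4, takes a point from camera to world coordinates); the wrist camera has in their place "mount" (4x4, takes a point from camera to tool coordinates, whose origin is the TCP and whose axes are the flange's). Camera axes: x right, y down, z forward; pixel columns grow to the right and rows downward; lengths in m; the calibration is good to about 2 mm. A picture is of the moment at which its call begins: read the wrist's pose just before it. There is no depth.
- robot.job_done(): hands the job in; it is judged then, once.
Trained networks look in a picture, given as the dict that the camera call returned (one of the last four; its "shot" number tells which), for a name from the list of things; names that differ only in an ending like _2 or _b are one class to them, and where a whole thing is asked for, a point or a joint stands for the part that bears it (a point fixed in the world has none). Each returns a list of dicts, best first, with "p" (0 to 1); they miss things now and then, are a little off and sometimes report something else, mostly with a low value. They report only what shows in the picture. A call takes as long as a camera call. They do not tell look-alikes from the thing itself.
- robot.find_in(thing, picture): "box" ([left, top, width, height] in pixels, round what is visible of it).
The state is a dict: "time": time; "joint_pos": joint angles; "qd": joint speeds; "joint_efforts": joint torques, N m; "tool_pos": TCP position; "ee_rot": TCP orientation; "ft_force": force on the tool from outside, world axes, zero at the start; "ft_torque": the same for the moment, N m; "opening": opening from 0.0 (shut) to 1.0 (fully open); "grasp_force": force on a finger pad.
Only numpy, scipy, OpenCV 4.12 (cv2) and the standard library are available. Lean on these libraries where they do the work, as an engineer would, in place of code of your own. Each camera call takes 0.05 s, during which the arm holds its last target. There are 200 camera calls.

## Working session

There is one attempt and no reset: what is moved stays moved. The work goes in short steps, Python scripts to look and compute and a tool call to move; the robot and the scene stay as the last step left them, time stands still between calls to the robot, and variables do not carry over. Pictures are saved under pics/ and viewed, at most 10 in all, crops included, and the job is handed in when it is done.

Besides the shell and the picture viewer there is one more tool, called as name([rows], argument=value, ...), one row to a line, values as JSON. move_arm: Moves the arm, as the interface text tells. Shifts and turns lie within -1 to 1; 1 stands for 3 cm of shift or 6 degrees of turn. Its arguments: {"type":"object","properties":{"plan":{"type":"array"},"newtons":{"type":"number"}},"required":["plan"]}

```bash
mkdir -p pics; ls; cat > h.py <<'E'
import numpy as np, cv2
from station import robot
def save(im,n,s=1):
    im=cv2.resize(im,None,fx=s,fy=s,interpolation=cv2.INTER_CUBIC)
    cv2.imwrite('pics/'+n,im[...,::-1])
def ray(p,T,u,v):
    d=T[:3,:3]@np.array([(u-p['cx'])/p['fx'],(v-p['cy'])/p['fy'],1]); return T[:3,3],d
def atz(p,T,u,v,z):
    o,d=ray(p,T,u,v); return o+d*(z-o[2])/d[2]
def proj(p,T,X):
    c=T[:3,:3].T@(np.asarray(X)-T[:3,3]); return np.array([p['fx']*c[0]/c[2]+p['cx'],p['fy']*c[1]/c[2]+p['cy']])
E
python3 - <<'E'
from h import *
np.set_printoptions(precision=4,suppress=True)
s=robot.get_state();print(s)
for n in ['scene','side']:
    p=robot.read_camera(n);save(p['color'],n+'0.png')
    print(n,p['fx'],p['cx'],p['cy'],np.array(p['T']))
    for t in ['nut','pin','mat','spindle','green_rack','red_rack','media_bottle','dishes']:
        print(t,[(np.round(d['box']).tolist(),round(d['p'],2)) for d in robot.find_in(t,p)])
E
```

```text
pics
{'time': 0.0, 'joint_pos': array([-0.02  ,  0.3203,  1.5657,  0.    ,  1.2574, -0.02  ]), 'qd': array([ 0.0007, -0.001 ,  0.0004,  0.0001,  0.0014,  0.0014]), 'joint_efforts': array([  0.0007, -41.5527, -23.4157,  -0.    ,   0.0081,   0.    ]), 'tool_pos': array([0.5745, 0.    , 0.2305]), 'ee_rot': array([-0.0007,  0.7071,  0.7071, -0.0006]), 'ft_force': array([-0.0144, -0.571 , -0.621 ]), 'ft_torque': array([-0.0389, -0.0024, -0.0001]), 'grasp_force': 0.0, 'opening': 1.0022626284268372}
scene 428.7378586312097 311.6606668646004 202.05621371627345 [[-0.1669  0.5692 -0.8051  1.4072]
 [ 0.9859  0.0895 -0.1411  0.1781]
 [-0.0083 -0.8173 -0.5761  0.7188]
 [ 0.      0.      0.      1.    ]]
nut [([320.0, 202.0, 25.0, 17.0], 0.86)]
pin [([256.0, 171.0, 15.0, 24.0], 0.66), ([433.0, 170.0, 34.0, 56.0], 0.6), ([201.0, 172.0, 26.0, 14.0], 0.57)]
mat [([175.0, 203.0, 69.0, 41.0], 0.67)]
spindle []
green_rack [([114.0, 243.0, 88.0, 53.0], 0.81)]
red_rack [([426.0, 222.0, 52.0, 39.0], 0.6)]
media_bottle [([433.0, 170.0, 34.0, 56.0], 0.59)]
dishes [([425.0, 250.0, 45.0, 46.0], 0.82)]
side 413.42703202078604 323.4389451344533 198.46233022778324 [[ 0.9898 -0.0877  0.1123  0.4342]
 [-0.141  -0.4904  0.86   -0.8571]
 [-0.0204 -0.8671 -0.4978  0.6201]
 [ 0.      0.      0.      1.    ]]
nut [([312.0, 185.0, 24.0, 13.0], 0.48)]
pin [([217.0, 325.0, 38.0, 57.0], 0.97), ([216.0, 286.0, 50.0, 12.0], 0.79), ([321.0, 307.0, 42.0, 16.0], 0.66)]
mat [([290.0, 290.0, 88.0, 63.0], 0.74)]
spindle [([318.0, 179.0, 12.0, 8.0], 0.67)]
green_rack [([424.0, 267.0, 57.0, 85.0], 0.61), ([331.0, 160.0, 26.0, 23.0], 0.3)]
red_rack [([297.0, 155.0, 27.0, 29.0], 0.62)]
media_bottle [([256.0, 136.0, 22.0, 45.0], 0.93)]
dishes [([333.0, 158.0, 24.0, 26.0], 0.7)]
```

View pics/scene0.png

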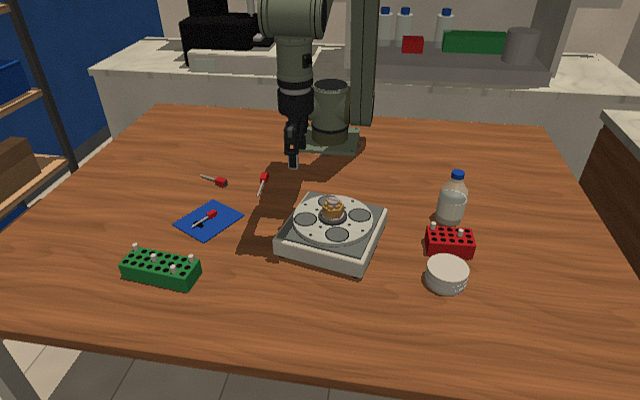

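View pics/side0.png

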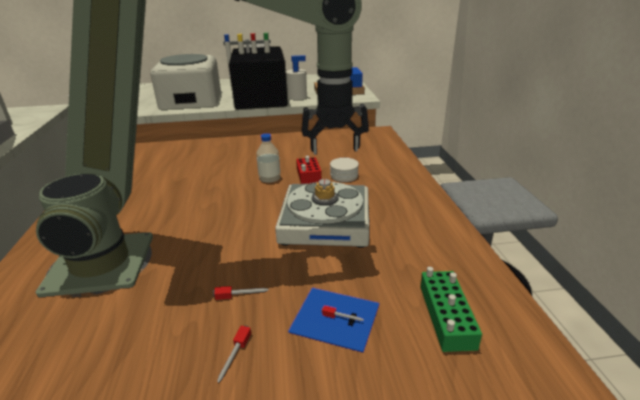

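The scene view shows the nut at (332,208) on the turntable. There are three red-handled pins: on the blue mat at (205,218), and loose on the bench at (263,183) and (214,181). The side view shows the same three, with the mat pin at (342,314). The one on the mat looks smallest and fits the description; I'll confirm it in a wrist crop.

```bash
python3 - <<'E'
from h import *
np.set_printoptions(precision=4,suppress=True)
a=robot.read_camera('scene');b=robot.read_camera('side');w=robot.read_camera('wrist')
A=np.array(a['T']);B=np.array(b['T'])
print('nut', atz(a,A,332.5,210,.105),atz(b,B,324,191.5,.105))
print('pin handle',atz(a,A,211.5,214,.018),atz(b,B,329,312,.018),'tip',atz(a,A,193,227,.014),atz(b,B,363,320,.014))
print('mat c',atz(a,A,209,222,.006),atz(b,B,335,320,.006))
print('others',[atz(a,A,u,v,.008) for u,v in [(265,176),(260,194),(222,182),(202,178)]])
print('bottle',atz(a,A,451,222,0.0),'rr',atz(a,A,450,240,.06))
print(np.array(w['mount']),w['fx'],w['cx'],w['cy'])
for t in ['nut','pin','spindle','cross_hole']: print(t,robot.find_in(t,w))
E
```

```text
nut [0.5744 0.0831 0.105 ] [0.5569 0.0683 0.105 ]
pin handle [ 0.5263 -0.2551  0.018 ] [ 0.5172 -0.2654  0.018 ] tip [ 0.5839 -0.2857  0.014 ] [ 0.5797 -0.293   0.014 ]
mat c [ 0.547  -0.2564  0.006 ] [ 0.5273 -0.2767  0.006 ]
others [array([ 0.2959, -0.1653,  0.008 ]), array([ 0.3967, -0.1542,  0.008 ]), array([ 0.3507, -0.288 ,  0.008 ]), array([ 0.338 , -0.3581,  0.008 ])]
bottle [0.4365 0.3919 0.    ] rr [0.589  0.3652 0.06  ]
[[ 0.0004 -0.9508 -0.3098  0.0798]
 [ 1.      0.0004 -0.     -0.0004]
 [ 0.0001 -0.3098  0.9508 -0.1426]
 [ 0.      0.      0.      1.    ]] 307.017528204375 320.5066024568991 200.11155132388154
nut [{'box': [269.0, 65.3, 64.6, 65.8], 'p': 0.95}]
pin [{'box': [272.0, 335.7, 39.3, 24.3], 'p': 0.87}, {'box': [104.0, 281.0, 79.5, 19.6], 'p': 0.58}]
spindle [{'box': [283.3, 77.0, 36.5, 40.6], 'p': 0.94}]
cross_hole [{'box': [280.9, 75.3, 39.7, 45.0], 'p': 0.57}]
```

```bash
cat >> h.py <<'E'
from scipy.spatial.transform import Rotation as R
def wT(s,p):
    T=np.eye(4); q=s['ee_rot']; T[:3,:3]=R.from_quat([q[1],q[2],q[3],q[0]]).as_matrix(); T[:3,3]=s['tool_pos']
    return T@np.array(p['mount'])
np.set_printoptions(precision=4,suppress=True)
E
python3 - <<'E'
from h import *
s=robot.get_state();w=robot.read_camera('wrist');W=wT(s,w)
print(W, s['time'])
print('nut',atz(w,W,301,98,.105),'spindle top',atz(w,W,301.5,97.3,.126))
print('pin',[atz(w,W,u,v,.014) for u,v in [(272,335),(311,360)]])
save(w['color'],'w0.png')
E
```

```text
[[ 1.      0.0003  0.      0.5746]
 [ 0.0003 -0.9508 -0.3098  0.0798]
 [-0.0001  0.3098 -0.9508  0.3739]
 [ 0.      0.      0.      1.    ]] 1.25
nut [0.5584 0.0814 0.105 ] spindle top [0.5601 0.0818 0.126 ]
pin [array([ 0.5049, -0.2417,  0.014 ]), array([ 0.5606, -0.2872,  0.014 ])]
```

View pics/w0.png

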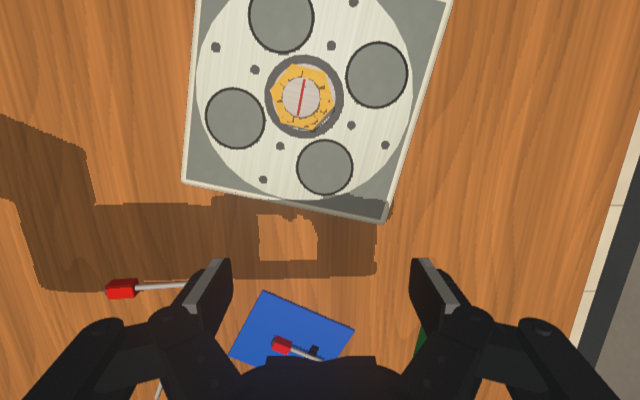

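The wrist view shows the nut at (301,97), with the red line running near-vertical from (304,80) to (299,116). The mat pin is at (290,350), and one of the bench pins at (150,287). Next I move above the nut.

move_arm([
  {"dx": 0.9, "dy": -0.2, "dz": 0.3},
  {"dx": 0.9, "dy": -0.2, "dz": 0.3},
  {"dx": 0.9, "dy": -0.1, "dz": 0.3},
  {},
  {},
])

```text
invalid input
```

```bash
python3 - <<'E'
from h import *
s=robot.get_state();w=robot.read_camera('wrist');W=wT(s,w)
print(s['tool_pos'],s['ee_rot'],s['joint_pos'][5],s['time'])
for t in ['nut','spindle']:
  r=robot.find_in(t,w);print(t,r)
  if r:
    b=r[0]['box'];c=(b[0]+b[2]/2,b[1]+b[3]/2);print(atz(w,W,*c,.108 if t=='nut' else .128))
b=robot.find_in('nut',w)[0]['box'];x,y=int(b[0]+b[2]/2),int(b[1]+b[3]/2)
h=60;save(w['color'][y-h:y+h,x-h:x+h],'nut1.png',5);print(x-h,y-h)
np.save('nut1.npy',w['color'])
im=w['color'].astype(int);m=((im[...,0]-im[...,1]>60)&(im[...,0]-im[...,2]>60)&(abs(im[...,1]-im[...,2])<40))
m[:y-20]=0;m[y+20:]=0;m[:,:x-20]=0;m[:,x+20:]=0
v,u=np.nonzero(m);P=np.array([atz(w,W,a,c,.128)[:2] for a,c in zip(u,v)]);c=P.mean(0);_,S,V=np.linalg.svd(P-c);print(len(u),c,S,np.degrees(np.arctan2(V[0,1],V[0,0])), P.min(0),P.max(0))
E
```

```text
[ 0.575  -0.      0.2313] [0.0001 0.7071 0.7071 0.    ] -0.019997856714075238 1.3
nut []
spindle [{'box': [286.9, 77.3, 32.7, 41.3], 'p': 0.96}]
[0.5615 0.0813 0.128 ]Traceback (most recent call last):
  File "<stdin>", line 8, in <module>
IndexError: list index out of range
```

move_arm([
  {"dx": 0.9, "dy": -0.2, "dz": 0.3, "roll": 0, "claw": 1},
  {"dx": 0.9, "dy": -0.2, "dz": 0.3, "roll": 0, "claw": 1},
  {"dx": 0.9, "dy": -0.1, "dz": 0.3, "roll": 0, "claw": 1},
  {"dx": 0, "dy": 0, "dz": 0, "roll": 0, "claw": 1},
  {"dx": 0, "dy": 0, "dz": 0, "roll": 0, "claw": 1},
])

```text
time: 2.0
tool_pos: [0.56, 0.0811, 0.2043]
ee_rot: [0.0, 0.707, 0.708, -0.0]
ft_force: [0.8, -0.8, -0.1]
opening: 0.997
grasp_force: 0.0
```

```bash
cat >> h.py <<'E'
def redline(w,W,u0,v0,h=25,z=.128):
    im=w['color'].astype(int);wt=np.clip(im[...,0]-(im[...,1]+im[...,2])/2-40,0,None)*(abs(im[...,1]-im[...,2])<35)
    m=np.zeros(wt.shape);m[v0-h:v0+h,u0-h:u0+h]=1;wt=wt*m
    v,u=np.nonzero(wt>20);k=wt[v,u]
    P=np.array([atz(w,W,a,b,z)[:2] for a,b in zip(u,v)]);c=np.average(P,0,k)
    e,V=np.linalg.eigh(np.cov((P-c).T,aweights=k));d=V[:,1]
    return len(u),c,np.sqrt(e),np.degrees(np.arctan2(d[1],d[0]))%180
E
python3 - <<'E'
from h import *
s=robot.get_state();w=robot.read_camera('wrist');W=wT(s,w)
print(s['tool_pos'],s['ee_rot'],s['joint_pos'][5],s['time'])
u,v=proj(w,W,[.5605,.0815,.124]).astype(int)
for t,z in [('nut',.108),('spindle',.128)]:
  for r in robot.find_in(t,w):
    b=r['box'];print(t,r,atz(w,W,b[0]+b[2]/2,b[1]+b[3]/2,z))
h=60;save(w['color'][v-h:v+h,u-h:u+h],'nut1.png',5);print(u-h,v-h)
np.save('nut1.npy',w['color'])
print(redline(w,W,u,v))
E
```

```text
[0.56   0.0811 0.2043] [ 0.0002  0.7066  0.7076 -0.0002] 0.12279955689821791 2.0
nut {'box': [288.4, 166.0, 64.8, 70.4], 'p': 0.58} [0.5599 0.082  0.108 ]
spindle {'box': [302.1, 186.6, 38.0, 40.5], 'p': 0.93} [0.5601 0.0842 0.128 ]
261 148
(58, array([0.5606, 0.0866]), array([0.0005, 0.0057]), np.float64(77.7771315872832))
```

View pics/nut1.png

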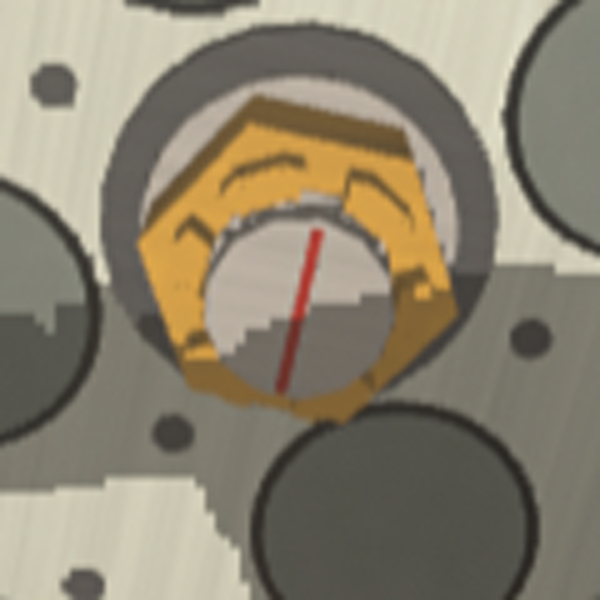

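The crop shows the nut with its red line running from (318,232) to (283,392). The hex top-face corners are near (248,122), (410,158), (457,308) and (140,240).

```bash
python3 - <<'E'
from h import *
s=robot.get_state();w=robot.read_camera('wrist');W=wT(s,w)
f=lambda x,y,z:atz(w,W,261+(x+.5)/5-.5,148+(y+.5)/5-.5,z)[:2]
ang=lambda a,b:np.degrees(np.arctan2(*(b-a)[::-1]))%180
a,b=f(283,392,.128),f(318,232,.128);print('line',ang(a,b),a,b,(a+b)/2,np.linalg.norm(a-b))
V=[f(x,y,.112) for x,y in [(140,240),(248,122),(410,158),(457,308)]]
for p,q in zip(V,V[1:]):print('edge',ang(p,q),ang(p,q)%60,np.linalg.norm(p-q))
L=[f(x,y,.088) for x,y in [(258,97),(403,130)]];print(ang(*L)%60,np.linalg.norm(L[0]-L[1]))
print('opp',np.linalg.norm(V[0]-V[3]),(V[0]+V[3])/2)
# washer/boss circle fits
E
```

```text
line 78.35080064450494 [0.5576 0.0674] [0.5629 0.0932] [0.5603 0.0803] 0.026378881405085985
edge 47.77111591712424 47.77111591712424 0.02609995832963855
edge 167.14092367646802 47.14092367646802 0.026148304635383653
edge 108.06745809368851 48.067458093688515 0.026443957508093734
46.913359794651825 0.025676265459728644
opp 0.052539493539562096 [0.5602 0.0812]
```

Line is at 78.3° and the slots at 17.5° mod 60, so a slot lines up after about 59° or 119° of clockwise turn. Next I roll −17.5° and go down over the flats.

move_arm([
  {"dx": 0, "dy": 0, "dz": 0.7, "roll": -1, "claw": 1},
  {"dx": 0, "dy": 0, "dz": 0.8, "roll": -1, "claw": 1},
  {"dx": 0, "dy": 0, "dz": 0.8, "roll": -0.92, "claw": 1},
  {"dx": 0, "dy": 0, "dz": 0.8, "roll": 0, "claw": 1},
  {"dx": 0, "dy": 0, "dz": 0.8, "roll": 0, "claw": 1},
], newtons=60)

```text
time: 2.7
tool_pos: [0.5605, 0.0802, 0.0868]
ee_rot: [0.0, 0.592, 0.806, 0.0]
ft_force: [-0.0, 0.1, -0.3]
opening: 0.996
grasp_force: 0.0
```

```bash
cat >> h.py <<'E'
def tipang(s): # world angle (mod 180) of closing axis
    q=s['ee_rot'];M=R.from_quat([q[1],q[2],q[3],q[0]]).as_matrix();return np.degrees(np.arctan2(M[1,1],M[0,1]))%180
E
python3 - <<'E'
from h import *
s=robot.get_state();w=robot.read_camera('wrist');W=wT(s,w)
print(s['tool_pos'],tipang(s),s['joint_pos'][5],s['time'],s['ft_force'])
u,v=proj(w,W,[.560,.081,.12]).astype(int);print(u,v)
x0,y0=max(u-80,0),max(v-80,0);save(w['color'][y0:y0+150,x0:x0+160],'nut2.png',4)
E
```

```text
[0.5605 0.0802 0.0868] 17.45224164671922 -0.18269334286618738 2.7 [-0.023   0.0696 -0.2565]
320 298
```

View pics/nut2.png

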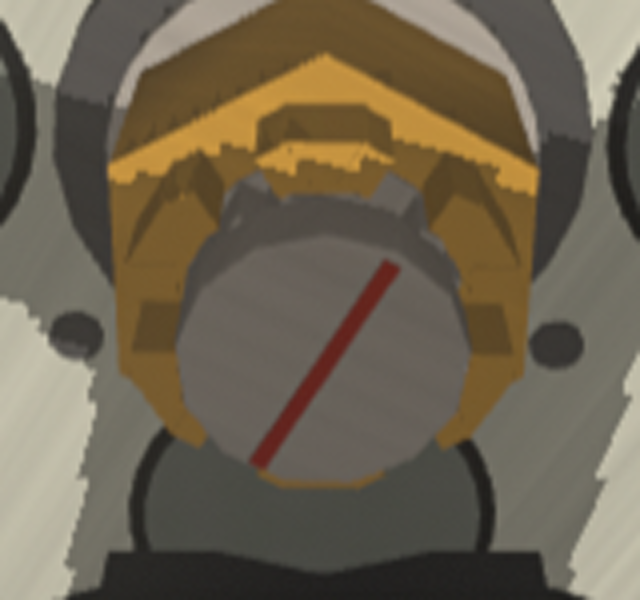

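The crop shows the nut square to the fingers, with slots at left, right and on the diagonals. The red line runs from (392,264) to (259,464). Next I close on it.

move_arm([
  {"dx": 0, "dy": 0, "dz": 0, "roll": 0, "claw": 0.4},
  {"dx": 0, "dy": 0, "dz": 0, "roll": 0, "claw": 0.3},
  {"dx": 0, "dy": 0, "dz": 0, "roll": 0, "claw": 0.3},
  {"dx": 0, "dy": 0, "dz": 0, "roll": 0, "claw": 0.3},
  {"dx": 0, "dy": 0, "dz": 0, "roll": 0, "claw": 0.3},
], newtons=70)

```text
time: 3.25
tool_pos: [0.5603, 0.0806, 0.0894]
ee_rot: [0.001, 0.591, 0.807, 0.0]
ft_force: [-3.5, -2.1, 5.9]
opening: 0.524
grasp_force: 71.0
```

```bash
python3 - <<'E'
from h import *
for i in range(2):
    s=robot.get_state();w=robot.read_camera('wrist');W=wT(s,w)
    u,v=proj(w,W,[.560,.081,.128]).astype(int)
    im=w['color'].astype(float);r=im[...,0]/(im[...,1]+im[...,2]+1)
    m=(r>1.0)&(abs(im[...,1]-im[...,2])<0.35*im[...,1]+8)
    k=np.zeros_like(m);k[v-32:v+36,u-40:u+40]=1;m&=k
    vv,uu=np.nonzero(m);P=np.array([atz(w,W,a,b,.128)[:2] for a,b in zip(uu,vv)])
    c=P.mean(0);e,V=np.linalg.eigh(np.cov((P-c).T));d=V[:,1];t=(P-c)@d
    print(len(uu),c,np.sqrt(e),np.ptp(t),np.degrees(np.arctan2(d[1],d[0]))%180)
f=lambda x,y,z:atz(w,W,240+(x+.5)/4-.5,218+(y+.5)/4-.5,z)[:2]
a,b=f(259,464,.128),f(392,264,.128);print(np.degrees(np.arctan2(*(b-a)[::-1])),np.linalg.norm(b-a),(a+b)/2)
print(s['tool_pos'],tipang(s),s['opening'],s['grasp_force'],s['ft_force'],s['ft_torque'],s['time'],s['joint_efforts'])
E
```

```text
221 [0.5597 0.0819] [0.0005 0.0078] 0.02679945688071321 77.78263314651461
220 [0.5596 0.0819] [0.0005 0.0077] 0.026794491179914615 77.78505186788377
78.3325526514556 0.02743394246254385 [0.5601 0.0802]
[0.5603 0.0806 0.0894] 17.515138047778297 0.5242673034162444 71.00496411323547 [-3.623  -2.1234  5.9418] [-0.2781  0.3846 -0.0401] 3.3 [  0.9111 -40.0153 -19.0233   0.3314  -0.9128  -0.0791]
```

move_arm([
  {"dx": 0, "dy": 0, "dz": -0.08, "roll": 1, "claw": 0.3},
  {"dx": 0, "dy": 0, "dz": 0, "roll": 1, "claw": 0.3},
  {"dx": 0, "dy": 0, "dz": 0, "roll": 1, "claw": 0.3},
  {"dx": 0, "dy": 0, "dz": 0, "roll": 0, "claw": 0.3},
  {"dx": 0, "dy": 0, "dz": 0, "roll": 0, "claw": 0.3},
])

```text
time: 3.85
tool_pos: [0.56, 0.0806, 0.0896]
ee_rot: [0.0, 0.709, 0.705, -0.0]
ft_force: [1.5, -2.4, -6.7]
opening: 0.527
grasp_force: 75.2
```

```bash
cat > st.py <<'E'
from h import *
s=robot.get_state()
print(s['tool_pos'],tipang(s),s['opening'],s['grasp_force'],s['ft_force'],s['ft_torque'],s['time'],s['joint_pos'][5],s['joint_efforts'][5])
E
python3 st.py
```

```text
[0.56   0.0806 0.0896] 179.64071448782425 0.5268525204068807 75.20896911621094 [ 1.5169 -2.3776 -6.6905] [-0.4653 -0.2157 -0.0802] 3.85 0.1297470758467517 -0.05453286110423505
```

move_arm([
  {"dx": 0, "dy": 0, "dz": 0, "roll": 1, "claw": 0.3},
  {"dx": 0, "dy": 0, "dz": 0, "roll": 1, "claw": 0.3},
  {"dx": 0, "dy": 0, "dz": 0, "roll": 1, "claw": 0.3},
  {"dx": 0, "dy": 0, "dz": 0, "roll": 1, "claw": 0.3},
  {"dx": 0, "dy": 0, "dz": 0, "roll": 0.7, "claw": 0.3},
])

```text
time: 4.35
tool_pos: [0.5595, 0.0806, 0.0894]
ee_rot: [0.0, 0.86, 0.509, -0.001]
ft_force: [0.4, -2.6, -7.5]
opening: 0.522
grasp_force: 75.0
```

```bash
python3 st.py
```

```text
[0.5595 0.0806 0.0894] 151.25892727434425 0.5223728980304189 74.9520206451416 [ 0.4325 -2.5645 -7.5487] [-0.4131 -0.054   0.0458] 4.35 0.6252445979692285 -0.40077765472233295
```

move_arm([
  {"dx": 0, "dy": 0, "dz": 0, "roll": 0.2, "claw": 0.3},
  {"dx": 0, "dy": 0, "dz": 0, "roll": 0.1, "claw": 0.3},
])

```text
time: 4.55
tool_pos: [0.5595, 0.0807, 0.0894]
ee_rot: [0.0, 0.868, 0.497, -0.001]
ft_force: [0.5, -2.8, -8.6]
opening: 0.52
grasp_force: 74.9
```

```bash
python3 st.py
```

```text
[0.5595 0.0807 0.0894] 149.61277928922738 0.5202006919164128 74.94630932807922 [ 0.4792 -2.8184 -8.5982] [-0.4901 -0.0255  0.0777] 4.55 0.6539275811528867 0.04352799849584699
```

Torque is 0.08 N m only 11.6° before this slot, so the nut is still slack and the target is the following slot, at about 78°.

move_arm([
  {"dx": 0, "dy": 0, "dz": 0.03, "roll": 1, "claw": 0.3},
  {"dx": 0, "dy": 0, "dz": 0, "roll": 1, "claw": 0.3},
  {"dx": 0, "dy": 0, "dz": 0, "roll": 1, "claw": 0.3},
  {"dx": 0, "dy": 0, "dz": 0, "roll": 1, "claw": 0.3},
  {"dx": 0, "dy": 0, "dz": 0, "roll": 0, "claw": 0.3},
], newtons=90)

```text
time: 5.05
tool_pos: [0.5592, 0.0809, 0.0893]
ee_rot: [-0.0, 0.952, 0.306, -0.001]
ft_force: [-3.5, -2.8, -0.5]
opening: 0.516
grasp_force: 97.0
```

```bash
python3 st.py
```

```text
[0.5592 0.0809 0.0893] 125.58137955697475 0.515829252904189 96.9615912437439 [-3.4973 -2.8474 -0.5173] [-0.4397  0.57   -0.0344] 5.05 1.0730457703597351 0.36205384880304337
```

move_arm([
  {"dx": 0, "dy": 0, "dz": 0, "roll": 1, "claw": 0.3},
  {"dx": 0, "dy": 0, "dz": 0, "roll": 1, "claw": 0.3},
  {"dx": 0, "dy": 0, "dz": 0, "roll": 1, "claw": 0.3},
  {"dx": 0, "dy": 0, "dz": 0, "roll": 1, "claw": 0.3},
  {"dx": 0, "dy": 0, "dz": 0, "roll": 0, "claw": 0.3},
])

```text
time: 5.55
tool_pos: [0.559, 0.0812, 0.0891]
ee_rot: [-0.0, 0.995, 0.103, -0.001]
ft_force: [-3.7, -1.0, -0.7]
opening: 0.519
grasp_force: 97.1
```

```bash
python3 st.py
```

```text
[0.559  0.0812 0.0891] 101.76675258059953 0.5192927378747165 97.09402441978455 [-3.7018 -1.0468 -0.7282] [-0.2015  0.757   0.4831] 5.55 1.4891839141720324 0.8735247328877449
```

move_arm([
  {"dx": 0, "dy": 0, "dz": 0, "roll": 0.7, "claw": 0.3},
  {"dx": 0, "dy": 0, "dz": 0, "roll": 0.7, "claw": 0.3},
  {"dx": 0, "dy": 0, "dz": 0, "roll": 0.3, "claw": 0.3},
])

```text
time: 5.85
tool_pos: [0.559, 0.0814, 0.0891]
ee_rot: [-0.0, 1.0, 0.014, -0.001]
ft_force: [-3.7, 0.6, -0.4]
opening: 0.517
grasp_force: 96.8
```

```bash
cat > nv.py <<'E'
import sys
from h import *
s=robot.get_state();w=robot.read_camera('wrist');W=wT(s,w)
u,v=proj(w,W,[.560,.081,.12]).astype(int)
x0,y0=u-80,v-80;save(w['color'][y0:y0+150,x0:x0+160],sys.argv[1],4)
print('crop',x0,y0)
E
python3 st.py; python3 nv.py nut3.png
```

```text
[0.559  0.0814 0.0891] 91.57660063456117 0.5166594911912962 96.81266784667969 [-3.7309  0.582  -0.4402] [-0.0463  0.7866  0.7369] 5.85 1.6669316993160113 0.6593354232609272
crop 241 213
```

View pics/nut3.png

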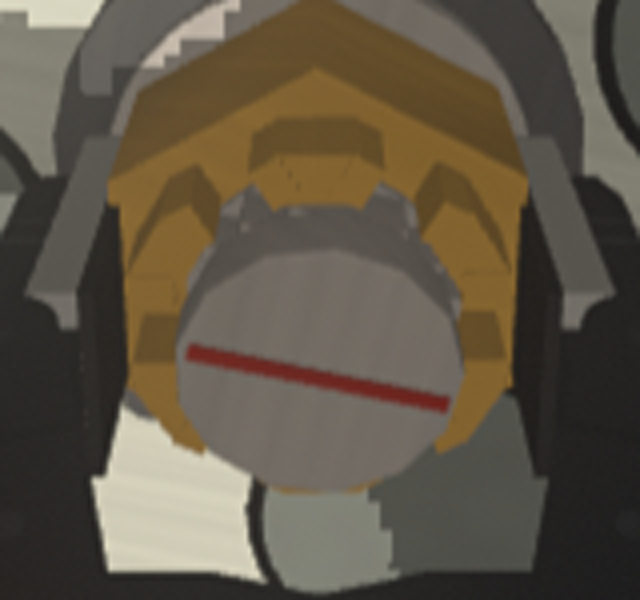

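The crop shows the nut still square between the pads, with the line running from (187,352) to (450,405). Torque is 0.74 N m, so it is biting. I'll measure the line again from this view.

```bash
python3 - <<'E'
from h import *
s=robot.get_state();w=robot.read_camera('wrist');W=wT(s,w)
u,v=proj(w,W,[.560,.081,.128]).astype(int)
im=w['color'].astype(float);r=im[...,0]/(im[...,1]+im[...,2]+1)
m=(r>1.0)&(abs(im[...,1]-im[...,2])<0.35*im[...,1]+8)
k=np.zeros_like(m);k[v-32:v+36,u-45:u+45]=1;m&=k
vv,uu=np.nonzero(m)
f=lambda x,y,z:atz(w,W,241+(x+.5)/4-.5,213+(y+.5)/4-.5,z)[:2]
for z in (.127,.128):
    P=np.array([atz(w,W,a,b,z)[:2] for a,b in zip(uu,vv)])
    c=P.mean(0);e,V=np.linalg.eigh(np.cov((P-c).T));d=V[:,1];t=(P-c)@d
    print(len(uu),c,np.sqrt(e),np.ptp(t),np.degrees(np.arctan2(d[1],d[0]))%180)
    a,b=f(187,352,z),f(450,405,z);print(np.degrees(np.arctan2(*(b-a)[::-1]))%180,np.linalg.norm(b-a),(a+b)/2)
    # hex: left/right symmetric corners & slot edges
L,Rr,T=f(108,182,.112),f(527,182,.112),f(316,68,.112)
ang=lambda a,b:np.degrees(np.arctan2(*(b-a)[::-1]))%180
print('hex',ang(L,Rr)%60,ang(L,T)%60-30,ang(T,Rr)%60-30,tipang(s)%60,tipang(s))
E
```

```text
214 [0.5586 0.0816] [0.0004 0.0079] 0.02675521877889401 78.02883663600738
78.12193186348084 0.027369633175137922 [0.5585 0.0815]
214 [0.5594 0.0816] [0.0004 0.0078] 0.026499257030969444 78.02883663600737
78.12193186348067 0.027107793449383615 [0.5593 0.0815]
hex 31.58949801838928 -27.65065247290454 -28.86318483466826 31.537068285244587 91.53706828524459
```

move_arm([
  {"dx": 0, "dy": 0, "dz": 0, "roll": 0.8, "claw": 0.3},
  {"dx": 0, "dy": 0, "dz": 0, "roll": 0.7, "claw": 0.3},
  {"dx": 0, "dy": 0, "dz": 0, "roll": 0.4, "claw": 0.3},
  {"dx": 0, "dy": 0, "dz": 0, "roll": 0.2, "claw": 0.3},
  {"dx": 0, "dy": 0, "dz": 0, "roll": 0, "claw": 0.3},
])

```text
time: 6.45
tool_pos: [0.559, 0.0815, 0.089]
ee_rot: [-0.0, 0.995, -0.096, -0.001]
ft_force: [-5.0, 1.2, -0.9]
opening: 0.514
grasp_force: 96.9
```

```bash
python3 st.py; cat > ln.py <<'E'
from h import *
s=robot.get_state();w=robot.read_camera('wrist');W=wT(s,w)
u,v=proj(w,W,[.560,.081,.128]).astype(int)
im=w['color'].astype(float);r=im[...,0]/(im[...,1]+im[...,2]+1)
m=(r>1.0)&(abs(im[...,1]-im[...,2])<0.35*im[...,1]+8)
k=np.zeros_like(m);k[v-32:v+36,u-45:u+45]=1;m&=k
vv,uu=np.nonzero(m);P=np.array([atz(w,W,a,b,.128)[:2] for a,b in zip(uu,vv)])
c=P.mean(0);e,V=np.linalg.eigh(np.cov((P-c).T));d=V[:,1]
print(len(uu),c,np.sqrt(e),np.degrees(np.arctan2(d[1],d[0]))%180,tipang(s))
E
python3 ln.py
```

```text
[0.559  0.0815 0.089 ] 79.01552300939473 0.5139762901325862 96.9494354724884 [-5.0016  1.2229 -0.9283] [0.0592 0.8539 0.7311] 6.45 1.8859626609150417 0.78019754961133
203 [0.5593 0.0816] [0.0004 0.0077] 77.73208496387511 79.01552300939473
```

move_arm([
  {"dx": 0, "dy": 0, "dz": 0, "roll": 0.16, "claw": 0.3},
  {"dx": 0, "dy": 0, "dz": 0, "roll": 0, "claw": 0.3},
  {"dx": 0, "dy": 0, "dz": 0, "roll": 0, "claw": 0.3},
])

```text
time: 6.8
tool_pos: [0.559, 0.0816, 0.089]
ee_rot: [-0.0, 0.995, -0.104, -0.001]
ft_force: [-4.5, 0.8, -0.3]
opening: 0.519
grasp_force: 96.9
```

```bash
python3 st.py; python3 nv.py nut4.png; python3 ln.py
```

```text
[0.559  0.0816 0.089 ] 78.06784920312731 0.5191532454143277 96.92067861557007 [-4.4929  0.8355 -0.2549] [0.1076 0.9232 0.6821] 6.8 1.9024318468143993 0.7273607701063156
crop 241 213
209 [0.5594 0.0812] [0.0004 0.0079] 77.76667571971352 78.07150029119995
```

View pics/nut4.png

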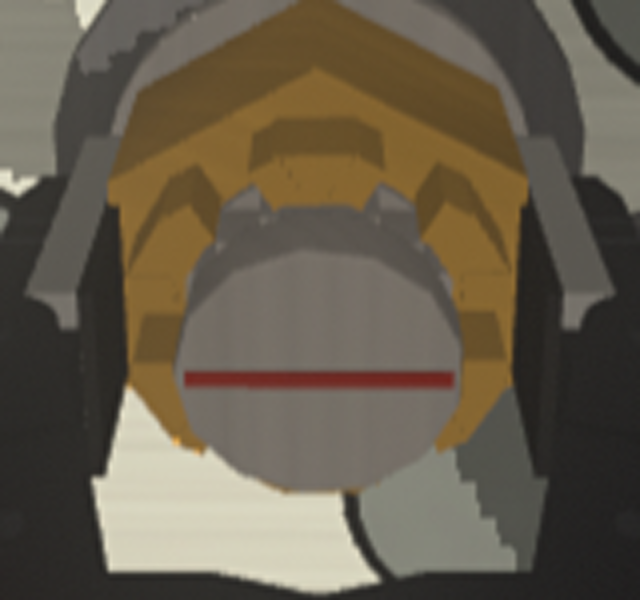

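Slot and line coincide: the line is horizontal at row 379, level with the slots at left and right. Next I release, lift and travel towards the pin.

move_arm([
  {"dx": 0, "dy": 0, "dz": 0, "roll": 0, "claw": 1},
  {"dx": 0, "dy": 0, "dz": 0, "roll": 0, "claw": 1},
  {"dx": 0, "dy": 0, "dz": 0, "roll": 0, "claw": 1},
  {"dx": 0, "dy": 0, "dz": 0, "roll": 0, "claw": 1},
  {"dx": 0, "dy": 0, "dz": -0.5, "roll": 0, "claw": 1},
])

```text
time: 7.4
tool_pos: [0.5591, 0.0808, 0.1026]
ee_rot: [0.0, 0.994, -0.107, -0.002]
ft_force: [-0.5, -0.3, -0.2]
opening: 0.999
grasp_force: 0.0
```

move_arm([
  {"dx": 0, "dy": 0, "dz": -1, "roll": 0, "claw": 1},
  {"dx": 0, "dy": 0, "dz": -1, "roll": 0, "claw": 1},
  {"dx": 0, "dy": 0, "dz": -0.7, "roll": 0, "claw": 1},
  {"dx": 0.2, "dy": 1, "dz": 0, "roll": 0, "claw": 1},
  {"dx": 0.2, "dy": 1, "dz": 0, "roll": 0, "claw": 1},
])

```text
time: 7.9
tool_pos: [0.5599, 0.0197, 0.1862]
ee_rot: [-0.0, 0.994, -0.105, 0.002]
ft_force: [-0.6, -0.2, 0.1]
opening: 0.998
grasp_force: 0.0
```

move_arm([
  {"dx": 0.2, "dy": 1, "dz": 0, "roll": 0, "claw": 1},
  {"dx": 0.2, "dy": 1, "dz": 0, "roll": 0, "claw": 1},
  {"dx": 0.2, "dy": 1, "dz": 0, "roll": 0, "claw": 1},
  {"dx": 0.2, "dy": 1, "dz": 0, "roll": 0, "claw": 1},
  {"dx": 0.2, "dy": 1, "dz": 0, "roll": 0, "claw": 1},
])

```text
time: 8.4
tool_pos: [0.5568, -0.1345, 0.1851]
ee_rot: [-0.0, 0.994, -0.107, 0.001]
ft_force: [1.3, 0.4, 0.2]
opening: 0.999
grasp_force: 0.0
```

move_arm([
  {"dx": 0.2, "dy": 1, "dz": 0, "roll": 0, "claw": 1},
  {"dx": 0.2, "dy": 1, "dz": 0, "roll": 0, "claw": 1},
  {"dx": 0.2, "dy": 1, "dz": 0, "roll": 0, "claw": 1},
  {"dx": 0, "dy": 1, "dz": 0, "roll": 0, "claw": 1},
  {"dx": 0, "dy": 0, "dz": 0, "roll": 0, "claw": 1},
])

```text
time: 8.9
tool_pos: [0.5484, -0.2577, 0.1848]
ee_rot: [0.001, 0.994, -0.108, 0.001]
ft_force: [0.4, 0.6, 0.5]
opening: 0.999
grasp_force: 0.0
```

```bash
python3 st.py; python3 - <<'E'
from h import *
s=robot.get_state();w=robot.read_camera('wrist');W=wT(s,w)
for r in robot.find_in('pin',w): print(r)
b=robot.find_in('pin',w)[0]['box'];u,v=int(b[0]+b[2]/2),int(b[1]+b[3]/2)
x0,y0=max(u-80,0),max(v-70,0);save(w['color'][y0:y0+140,x0:x0+160],'pin1.png',4);print('crop',x0,y0)
im=w['color'].astype(int);m=(im[...,0]>2*im[...,1])&(im[...,0]>2*im[...,2])&(im[...,0]>90)
k=np.zeros_like(m);k[y0:y0+140,x0:x0+160]=1;vv,uu=np.nonzero(m&k);print(len(uu),uu.min(),uu.max(),vv.min(),vv.max(),atz(w,W,uu.mean(),vv.mean(),.018))
E
```

```text
[ 0.5484 -0.2577  0.1848] 77.56043792377419 0.9985685048545917 0.0 [0.433  0.6132 0.483 ] [ 0.0355 -0.0027  0.0173] 8.9 1.3306716235540859 -0.17932275775820017
{'box': [269.0, 311.3, 27.1, 46.4], 'p': 0.8}
{'box': [321.2, 147.4, 28.5, 72.1], 'p': 0.79}
{'box': [366.0, 315.3, 59.9, 23.9], 'p': 0.77}
crop 202 264
14 292 298 353 355 [ 0.3332 -0.1771  0.018 ]
```

View pics/pin1.png

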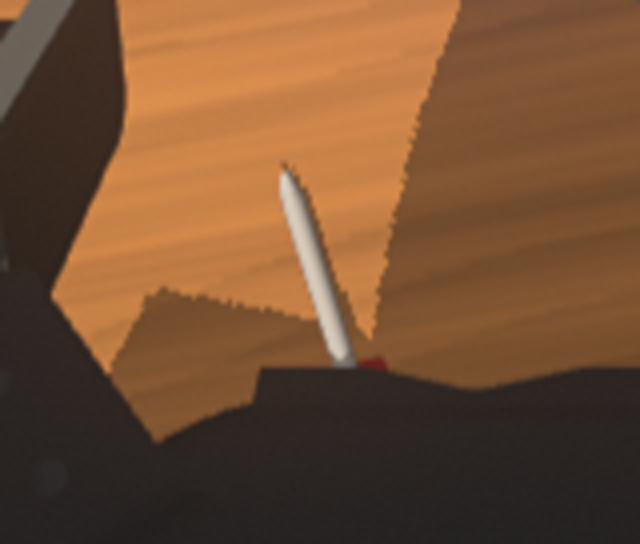

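That crop caught a bench pin, half hidden by the gripper. The mat pin is the detection at (335,183), so I crop and measure that one.

```bash
python3 - <<'E'
from h import *
s=robot.get_state();w=robot.read_camera('wrist');W=wT(s,w)
x0,y0=270,130
im=w['color'].astype(int);save(w['color'][y0:y0+110,x0:x0+130],'pin2.png',5)
m=(im[...,0]>2*im[...,1])&(im[...,0]>2*im[...,2])&(im[...,0]>60)
k=np.zeros_like(m);k[y0:y0+110,x0:x0+130]=1;vv,uu=np.nonzero(m&k)
P=np.array([atz(w,W,a,b,.018)[:2] for a,b in zip(uu,vv)]);c=P.mean(0);e,V=np.linalg.eigh(np.cov((P-c).T));d=V[:,1]
print(len(uu),uu.min(),uu.max(),vv.min(),vv.max(),c,np.sqrt(e*12),np.degrees(np.arctan2(d[1],d[0])))
E
```

```text
287 324 340 194 219 [ 0.5172 -0.2592] [0.0132 0.0263] 153.8611104116504
```

View pics/pin2.png

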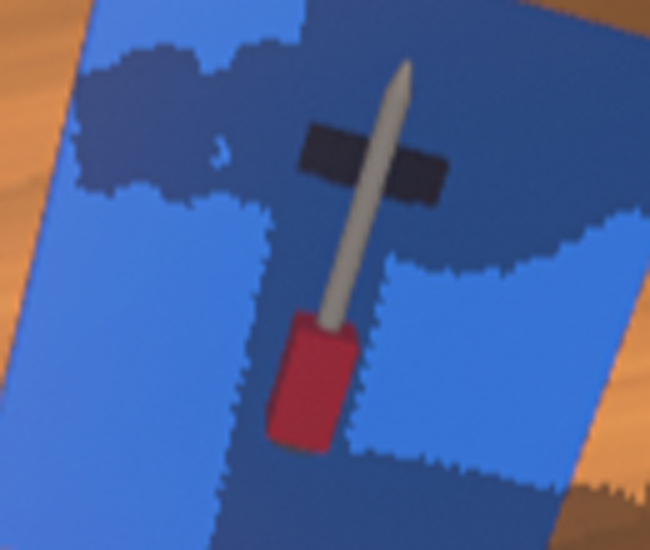

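The mat pin lies in its notched rest, with a handle of about 26 x 13 mm and the tip at crop (405,62). It fits the description: it is on the mat, the size is right and it is the smallest. I'll compute its exact pose.

```bash
python3 - <<'E'
from h import *
s=robot.get_state();w=robot.read_camera('wrist');W=wT(s,w)
f=lambda x,y,z:atz(w,W,270+(x+.5)/5-.5,130+(y+.5)/5-.5,z)[:2]
t,r=f(405,60,.014),f(331,330,.015);d=t-r
print('shank',t,r,np.linalg.norm(d),np.degrees(np.arctan2(d[1],d[0])))
m=f(372,180,.015);d=m-r;print(m,np.degrees(np.arctan2(d[1],d[0])))
C=np.array([f(x,y,.022) for x,y in [(295,325),(352,345),(328,453),(268,438)]])
print(C,C.mean(0));d=C[:2].mean(0)-C[2:].mean(0);print(np.linalg.norm(d),np.degrees(np.arctan2(d[1],d[0])))
q=s['ee_rot'];M=R.from_quat([q[1],q[2],q[3],q[0]]).as_matrix();print(M[:,0],M[:,1],s['tool_pos'])
E
```

```text
shank [ 0.5807 -0.2912] [ 0.5281 -0.2654] 0.058592382985596304 -26.14580312556646
[ 0.5582 -0.28  ] -25.986660719645155
[[ 0.533  -0.2584]
 [ 0.5262 -0.2691]
 [ 0.5034 -0.2594]
 [ 0.5095 -0.2476]] [ 0.518  -0.2586]
0.025257094940366532 -23.847011366092836
[ 0.9774 -0.2115  0.0003] [-0.2115 -0.9774 -0.0005] [ 0.5489 -0.2535  0.1849]
```

move_arm([
  {"dx": -0.54, "dy": 0.2, "dz": 0, "roll": 0, "claw": 0.5},
  {"dx": -0.54, "dy": 0.2, "dz": 0.5, "roll": 0, "claw": 0.5},
  {"dx": 0, "dy": 0, "dz": 1, "roll": 0.9, "claw": 0.5},
  {"dx": 0, "dy": 0, "dz": 1, "roll": 0.9, "claw": 0.5},
  {"dx": 0, "dy": 0, "dz": 1, "roll": 0.52, "claw": 0.5},
])

```text
time: 9.65
tool_pos: [0.5149, -0.2581, 0.0794]
ee_rot: [0.0, 0.974, -0.227, 0.001]
ft_force: [0.5, 0.5, -0.3]
opening: 0.498
grasp_force: 0.0
```

move_arm([
  {"dx": 0, "dy": 0, "dz": 0.8, "roll": 0, "claw": 0.5},
  {"dx": 0, "dy": 0, "dz": 0, "roll": 0, "claw": 0.5},
  {"dx": 0, "dy": 0, "dz": 0, "roll": 0, "claw": 0.5},
])

```text
time: 9.95
tool_pos: [0.515, -0.2585, 0.0563]
ee_rot: [-0.0, 0.974, -0.226, 0.0]
ft_force: [0.1, 0.1, 0.6]
opening: 0.5
grasp_force: 0.0
```

```bash
python3 st.py; python3 - <<'E'
from h import *
s=robot.get_state();w=robot.read_camera('wrist');W=wT(s,w)
q=s['ee_rot'];M=R.from_quat([q[1],q[2],q[3],q[0]]).as_matrix();print(M[:,0],M[:,1],s['tool_pos'],np.degrees(np.arctan2(M[1,0],M[0,0])))
im=w['color'].astype(int);m=(im[...,0]>2*im[...,1])&(im[...,0]>2*im[...,2])&(im[...,0]>50)
u,v=proj(w,W,[.5164,-.2597,.02]).astype(int)
k=np.zeros_like(m);k[v-60:v+60,u-60:u+60]=1;vv,uu=np.nonzero(m&k)
P=np.array([atz(w,W,a,b,.020)[:2] for a,b in zip(uu,vv)]);c=P.mean(0);e,V=np.linalg.eigh(np.cov((P-c).T));d=V[:,1]
print(len(uu),u,v,uu.min(),uu.max(),vv.min(),vv.max(),c,np.sqrt(e*12),np.degrees(np.arctan2(d[1],d[0])))
l=M[:2,:2].T@(P-s['tool_pos'][:2]).T;print('in tool',l.min(1),l.max(1),l.mean(1))
E
```

```text
[ 0.515  -0.2585  0.0563] 63.9119966020464 0.4996857029954183 0.0 [0.0846 0.0672 0.559 ] [-0.0358 -0.0013 -0.0146] 9.95 1.5408203716398388 0.000632389110251097
[ 0.8981 -0.4398  0.0003] [-0.4398 -0.8981 -0.0001] [ 0.515  -0.2585  0.0563] -26.088005508018913
869 321 228 310 331 204 246 [ 0.5185 -0.26  ] [0.0135 0.0281] 152.77974185636478
in tool [-0.0103 -0.0068] [0.0183 0.0066] [ 0.0037 -0.0002]
```

move_arm([
  {"dx": 0, "dy": 0, "dz": 0.6, "roll": 0, "claw": 0.5},
  {"dx": 0, "dy": 0, "dz": 0.6, "roll": 0, "claw": 0.5},
  {"dx": 0, "dy": 0, "dz": 0.36, "roll": 0, "claw": 0.5},
  {"dx": 0, "dy": 0, "dz": 0, "roll": 0, "claw": 0.5},
  {"dx": 0, "dy": 0, "dz": 0, "roll": 0, "claw": 0.2},
], newtons=40)

```text
time: 10.5
tool_pos: [0.5152, -0.2594, 0.01]
ee_rot: [0.0, 0.974, -0.226, 0.001]
ft_force: [0.6, 0.3, 0.5]
opening: 0.343
grasp_force: 0.0
```

move_arm([
  {"dx": 0, "dy": 0, "dz": 0, "roll": 0, "claw": 0},
  {"dx": 0, "dy": 0, "dz": 0, "roll": 0, "claw": 0},
  {"dx": 0, "dy": 0, "dz": 0, "roll": 0, "claw": 0},
  {"dx": 0, "dy": 0, "dz": 0, "roll": 0, "claw": 0},
  {"dx": 0, "dy": 0, "dz": 0, "roll": 0, "claw": 0},
])

```text
time: 11.0
tool_pos: [0.5154, -0.2595, 0.0103]
ee_rot: [0.0, 0.974, -0.226, 0.001]
ft_force: [-0.8, 1.6, 6.3]
opening: 0.147
grasp_force: 42.0
```

```bash
python3 st.py
```

```text
[ 0.5154 -0.2595  0.0103] 63.8373806177604 0.14697027549289432 41.99933409690857 [-0.817   1.5746  6.2829] [0.0492 0.0768 0.0021] 11.0 1.5408457307416525 0.003752292977878824
```

move_arm([
  {"dx": 0, "dy": 0, "dz": -0.4, "roll": 0, "claw": 0},
  {"dx": 0, "dy": 0, "dz": -1, "roll": 0, "claw": 0},
  {"dx": 0, "dy": 0, "dz": -1, "roll": 0, "claw": 0},
  {"dx": 0, "dy": 0, "dz": -1, "roll": 0, "claw": 0},
  {"dx": 0, "dy": 0, "dz": -1, "roll": 0, "claw": 0},
])

```text
time: 11.5
tool_pos: [0.5141, -0.2589, 0.1428]
ee_rot: [-0.0, 0.974, -0.226, 0.0]
ft_force: [-0.4, 0.3, -0.2]
opening: 0.149
grasp_force: 41.2
```

move_arm([
  {"dx": -0.35, "dy": -0.92, "dz": 0, "roll": 0, "claw": 0},
  {"dx": -0.35, "dy": -0.92, "dz": 0, "roll": 0, "claw": 0},
  {"dx": -0.35, "dy": -0.92, "dz": 0, "roll": 0, "claw": 0},
  {"dx": -0.35, "dy": -0.92, "dz": 0, "roll": 0, "claw": 0},
  {"dx": -0.35, "dy": -0.92, "dz": 0, "roll": 0, "claw": 0},
])

```text
time: 12.0
tool_pos: [0.528, -0.1109, 0.1417]
ee_rot: [-0.0, 0.974, -0.226, 0.0]
ft_force: [0.0, 0.4, -0.8]
opening: 0.148
grasp_force: 41.2
```

move_arm([
  {"dx": -0.35, "dy": -0.92, "dz": 0, "roll": 0, "claw": 0},
  {"dx": -0.35, "dy": -0.92, "dz": 0, "roll": 0, "claw": 0},
  {"dx": -0.35, "dy": -0.92, "dz": 0, "roll": 0, "claw": 0},
  {"dx": 0, "dy": 0, "dz": 0, "roll": -0.96, "claw": 0},
  {"dx": 0, "dy": 0, "dz": 0, "roll": -0.96, "claw": 0},
])

```text
time: 12.5
tool_pos: [0.5362, -0.0228, 0.1416]
ee_rot: [0.0, 0.992, -0.124, 0.0]
ft_force: [0.4, -0.0, -0.6]
opening: 0.149
grasp_force: 41.2
```

move_arm([
  {"dx": 0, "dy": 0, "dz": 0, "roll": -0.96, "claw": 0},
  {"dx": 0, "dy": 0, "dz": 0, "roll": -0.96, "claw": 0},
  {"dx": 0, "dy": 0, "dz": 0, "roll": -0.96, "claw": 0},
  {"dx": 0, "dy": 0, "dz": 0, "roll": -0.96, "claw": 0},
  {"dx": 0, "dy": 0, "dz": 0, "roll": -0.96, "claw": 0},
])

```text
time: 13.0
tool_pos: [0.5362, -0.0239, 0.1416]
ee_rot: [0.0, 0.992, 0.125, 0.0]
ft_force: [0.2, 0.4, -1.5]
opening: 0.151
grasp_force: 41.2
```

move_arm([
  {"dx": 0, "dy": 0, "dz": 0, "roll": -0.96, "claw": 0},
  {"dx": 0, "dy": 0, "dz": 0, "roll": -0.96, "claw": 0},
  {"dx": 0, "dy": 0, "dz": 0, "roll": -0.96, "claw": 0},
  {"dx": 0, "dy": 0, "dz": 0, "roll": -0.96, "claw": 0},
  {"dx": 0, "dy": 0, "dz": 0, "roll": -0.96, "claw": 0},
])

```text
time: 13.5
tool_pos: [0.5362, -0.0239, 0.1416]
ee_rot: [0.0, 0.93, 0.368, 0.0]
ft_force: [-0.6, 0.2, -1.1]
opening: 0.148
grasp_force: 41.2
```

move_arm([
  {"dx": 0, "dy": 0, "dz": 0, "roll": -0.96, "claw": 0},
  {"dx": 0, "dy": 0, "dz": 0, "roll": -0.96, "claw": 0},
  {"dx": 0, "dy": 0, "dz": 0, "roll": -0.96, "claw": 0},
  {"dx": 0, "dy": 0, "dz": 0, "roll": -0.96, "claw": 0},
  {"dx": 0, "dy": 0, "dz": 0, "roll": -0.96, "claw": 0},
])

```text
time: 14.0
tool_pos: [0.5362, -0.0239, 0.1416]
ee_rot: [0.0, 0.809, 0.588, 0.0]
ft_force: [-0.2, -0.3, -0.7]
opening: 0.148
grasp_force: 41.2
```

move_arm([
  {"dx": 0, "dy": 0, "dz": 0, "roll": -0.96, "claw": 0},
  {"dx": 0, "dy": 0, "dz": 0, "roll": 0, "claw": 0},
  {"dx": 0, "dy": 0, "dz": 0, "roll": 0, "claw": 0},
])

```text
time: 14.3
tool_pos: [0.5363, -0.0239, 0.1414]
ee_rot: [0.0, 0.78, 0.625, 0.0]
ft_force: [0.1, -0.1, -0.5]
opening: 0.152
grasp_force: 41.2
```

```bash
cat > rel.py <<'E'
from h import *
s=robot.get_state()
q=s['ee_rot'];M=R.from_quat([q[1],q[2],q[3],q[0]]).as_matrix()
D=np.array([.5594,.0815,.1128])-s['tool_pos']
print('xang',np.degrees(np.arctan2(M[1,0],M[0,0])),'axis in tool mm',1e3*M.T@D,'tilt',M[2,:2],s['tool_pos'],s['ft_force'],s['opening'],s['grasp_force'],s['time'])
E
python3 rel.py
python3 - <<'E'
from h import *
s=robot.get_state();w=robot.read_camera('wrist');save(w['color'],'ins1.png')
E
```

```text
xang 77.40393286055362 axis in tool mm [107.8596  -0.4442  28.5937] tilt [0.     0.0002] [ 0.5363 -0.0239  0.1414] [ 0.0759 -0.08   -0.5256] 0.15192347465349768 41.236358284950256 14.3
```

move_arm([
  {"dx": 0, "dy": -0.01, "dz": 0.4, "roll": -0.08, "claw": 0},
  {"dx": 0, "dy": 0, "dz": 0.4, "roll": 0, "claw": 0},
  {"dx": 0, "dy": 0, "dz": 0.15, "roll": 0, "claw": 0},
  {"dx": 0, "dy": 0, "dz": 0, "roll": 0, "claw": 0},
  {"dx": 0, "dy": 0, "dz": 0, "roll": 0, "claw": 0},
])

```text
time: 14.85
tool_pos: [0.5362, -0.0238, 0.1123]
ee_rot: [-0.0, 0.777, 0.629, -0.0]
ft_force: [-0.1, 0.4, 0.1]
opening: 0.15
grasp_force: 41.2
```

```bash
python3 rel.py
python3 - <<'E'
from h import *
s=robot.get_state();w=robot.read_camera('wrist');W=wT(s,w)
print([proj(w,W,x) for x in ([.5594,.0815,.128],[.5594-.0359*.21,.0815-.0359*.978,.1165],[.5594-.094*.21,.0815-.094*.978,.1165])])
save(w['color'][100:300,220:420],'ins2.png',3);print('crop 220 100')
E
```

```text
xang 77.99140662515403 axis in tool mm [107.8118   0.8293  -0.5365] tilt [-0.     -0.0004] [ 0.5362 -0.0238  0.1123] [-0.1369  0.4447  0.1414] 0.14970691020429683 41.23686969280243 14.85
[array([323.9453,  18.869 ]), array([323.2071, 118.8174]), array([322.6178, 240.0996])]
crop 220 100
```

View pics/ins2.png

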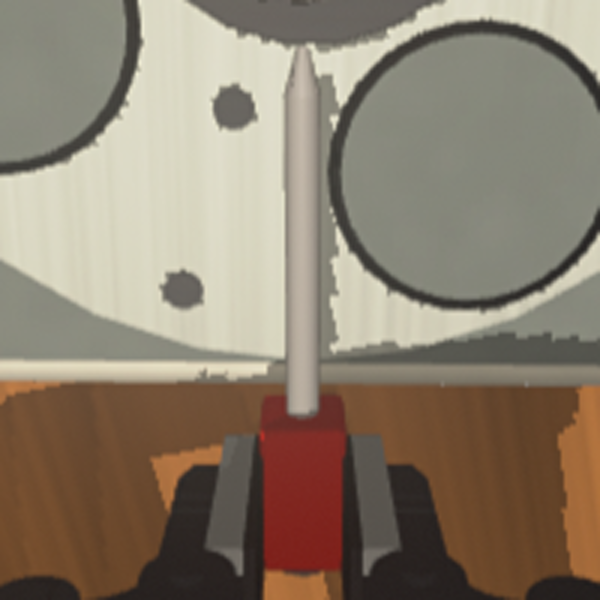

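The pin points straight at the nut, with tip at crop (303,48) and root at (303,412), parallel to tool x. I'll compare its lateral offset with the red line in the same picture.

```bash
python3 - <<'E'
from h import *
s=robot.get_state();w=robot.read_camera('wrist');W=wT(s,w)
q=s['ee_rot'];M=R.from_quat([q[1],q[2],q[3],q[0]]).as_matrix()
tool=lambda u,v,z:1e3*M.T@(atz(w,W,u,v,z)-s['tool_pos'])
im=w['color'].astype(float);r=im[...,0]/(im[...,1]+im[...,2]+1)
m=(r>.95)&(abs(im[...,1]-im[...,2])<0.4*im[...,1]+8);k=np.zeros_like(m);k[0:60,280:370]=1;m&=k
vv,uu=np.nonzero(m);P=np.array([tool(a,b,.128) for a,b in zip(uu,vv)])
print(len(uu),vv.min(),vv.max(),uu.min(),uu.max(),P.mean(0),np.polyfit(P[:,0],P[:,1],1))
# shank edges per row
for v in range(135,236,14):
    row=im[v,300:345].sum(1); g=np.gradient(row); 
    sat=im[v,300:345].max(1)-im[v,300:345].min(1)
    print(v,(im[v,308:336].astype(int)[:, [0,2]]).tolist() if v in(163,) else '',end=' ')
for u in (316,321,326): print(u,tool(u,180,.1165))
for u,v in ((321,116),(321,237)): print(tool(u,v,.1165))
E
```

```text
236 0 58 322 325 [104.5021   0.6758 -15.4184] [-0.0034  1.0298]
135  149  163 [[221, 199], [222, 200], [222, 201], [221, 199], [221, 198], [220, 198], [200, 177], [144, 126], [161, 140], [175, 151], [184, 159], [190, 165], [192, 168], [188, 163], [181, 158], [172, 151], [160, 140], [142, 125], [122, 108], [139, 123], [138, 122], [87, 78], [63, 56], [64, 58], [68, 61], [94, 86], [136, 125], [137, 125]] 177  191  205  219  233  316 [44.3339 -2.5048 -3.9222]
321 [44.3348 -0.1796 -3.9214]
326 [44.3356  2.1456 -3.9206]
[73.0726 -0.2045 -3.9201]
[15.3192 -0.1545 -3.9227]
```

move_arm([
  {"dx": 0, "dy": 0.03, "dz": -0.02, "roll": 0, "claw": 0},
  {"dx": 0.2, "dy": 0, "dz": 0, "roll": 0, "claw": 0},
  {"dx": 0.2, "dy": 0, "dz": 0, "roll": 0, "claw": 0},
  {"dx": 0.2, "dy": 0, "dz": 0, "roll": 0, "claw": 0},
  {"dx": 0, "dy": 0, "dz": 0, "roll": 0, "claw": 0},
])

```text
time: 15.45
tool_pos: [0.541, -0.0054, 0.1132]
ee_rot: [0.0, 0.777, 0.63, 0.0]
ft_force: [-0.3, 0.2, -0.2]
opening: 0.149
grasp_force: 41.2
```

```bash
python3 rel.py
```

```text
xang 78.06729361183429 axis in tool mm [88.8524  0.0525  0.3801] tilt [0.0003 0.0002] [ 0.541  -0.0054  0.1132] [-0.3292  0.2469 -0.2446] 0.1494495967655492 41.23686611652374 15.45
```

move_arm([
  {"dx": 0.1, "dy": 0.005, "dz": 0.01, "roll": 0, "claw": 0},
  {"dx": 0.1, "dy": 0, "dz": 0, "roll": 0, "claw": 0},
  {"dx": 0.1, "dy": 0, "dz": 0, "roll": 0, "claw": 0},
  {"dx": 0.1, "dy": 0, "dz": 0, "roll": 0, "claw": 0},
  {"dx": 0, "dy": 0, "dz": 0, "roll": 0, "claw": 0},
])

```text
time: 15.95
tool_pos: [0.5435, 0.0057, 0.1128]
ee_rot: [0.0, 0.777, 0.629, 0.0]
ft_force: [0.1, -0.4, -0.0]
opening: 0.145
grasp_force: 41.2
```

```bash
python3 rel.py
```

```text
xang 78.01828256043197 axis in tool mm [77.4603 -0.2178  0.0606] tilt [0.0002 0.0002] [0.5435 0.0057 0.1128] [ 0.1346 -0.3531 -0.011 ] 0.1451720574405726 41.236785650253296 15.95
```

move_arm([
  {"dx": 0.15, "dy": 0, "dz": 0, "roll": 0, "claw": 0},
  {"dx": 0.15, "dy": 0, "dz": 0, "roll": 0, "claw": 0},
  {"dx": 0.15, "dy": 0, "dz": 0, "roll": 0, "claw": 0},
  {"dx": 0.15, "dy": 0, "dz": 0, "roll": 0, "claw": 0},
  {"dx": 0, "dy": 0, "dz": 0, "roll": 0, "claw": 0},
])

```text
time: 16.45
tool_pos: [0.5473, 0.0236, 0.1128]
ee_rot: [0.0, 0.777, 0.63, 0.0]
ft_force: [0.3, -0.2, -0.4]
opening: 0.146
grasp_force: 41.2
```

```bash
python3 rel.py
```

```text
xang 78.03886372637302 axis in tool mm [59.1696 -0.1897  0.0544] tilt [0.0002 0.0002] [0.5473 0.0236 0.1128] [ 0.2878 -0.1978 -0.3887] 0.1464630964860053 41.23722195625305 16.45
```

move_arm([
  {"dx": 0.15, "dy": 0, "dz": 0, "roll": 0, "claw": 0},
  {"dx": 0.15, "dy": 0, "dz": 0, "roll": 0, "claw": 0},
  {"dx": 0.15, "dy": 0, "dz": 0, "roll": 0, "claw": 0},
  {"dx": 0, "dy": 0, "dz": 0, "roll": 0, "claw": 0},
])

```text
time: 16.85
tool_pos: [0.5501, 0.0367, 0.1128]
ee_rot: [-0.0, 0.777, 0.63, 0.0]
ft_force: [-0.6, -0.5, -0.7]
opening: 0.15
grasp_force: 41.2
```

```bash
python3 rel.py
```

```text
xang 78.03528383238265 axis in tool mm [45.7059 -0.1862  0.0561] tilt [0.0002 0.0002] [0.5501 0.0367 0.1128] [-0.5623 -0.4551 -0.6984] 0.1503829317585191 41.23647451400757 16.85
```

move_arm([
  {"dx": 0.1, "dy": 0, "dz": 0, "roll": 0, "claw": 0},
  {"dx": 0.08, "dy": 0, "dz": 0, "roll": 0, "claw": 0},
  {"dx": 0.03, "dy": 0, "dz": 0, "roll": 0, "claw": 0},
  {"dx": 0, "dy": 0, "dz": 0, "roll": 0, "claw": 0},
])

```text
time: 17.25
tool_pos: [0.5513, 0.0424, 0.1128]
ee_rot: [0.0, 0.777, 0.629, 0.0]
ft_force: [-0.5, 0.3, -0.7]
opening: 0.149
grasp_force: 41.2
```

move_arm([
  {"dx": 0.03, "dy": 0, "dz": 0, "roll": 0, "claw": 0},
  {"dx": 0, "dy": 0, "dz": 0, "roll": 0, "claw": 0},
])

```text
time: 17.45
tool_pos: [0.5515, 0.0432, 0.1128]
ee_rot: [0.0, 0.777, 0.629, 0.0]
ft_force: [-0.3, 0.2, -0.3]
opening: 0.152
grasp_force: 41.2
```

```bash
python3 rel.py
```

```text
xang 77.99718311971426 axis in tool mm [39.115  -0.1993  0.044 ] tilt [0.     0.0001] [0.5515 0.0432 0.1128] [-0.3052  0.2404 -0.2544] 0.15156081808430957 41.234142780303955 17.45
```

move_arm([
  {"dx": 0.03, "dy": 0, "dz": 0, "roll": 0, "claw": 0},
  {"dx": 0, "dy": 0, "dz": 0, "roll": 0, "claw": 0},
])

```text
time: 17.65
tool_pos: [0.5516, 0.044, 0.1128]
ee_rot: [0.0, 0.777, 0.629, -0.0]
ft_force: [-0.1, -1.2, 0.4]
opening: 0.151
grasp_force: 41.2
```

move_arm([
  {"dx": 0.02, "dy": 0, "dz": 0, "roll": 0, "claw": 0},
  {"dx": 0, "dy": 0, "dz": 0, "roll": 0, "claw": 0},
])

```text
time: 17.85
tool_pos: [0.5517, 0.0442, 0.1129]
ee_rot: [0.0, 0.777, 0.629, -0.0]
ft_force: [-0.6, -3.3, 1.2]
opening: 0.149
grasp_force: 41.3
```

```bash
python3 rel.py
```

```text
xang 78.01999807950291 axis in tool mm [38.1274 -0.1745  0.0384] tilt [-0.001   0.0001] [0.5517 0.0442 0.1129] [-0.5676 -3.3358  1.2029] 0.14920632513880452 41.334999203681946 17.85
```

Contact is firm at the expected place: 38.1 mm, against 23 + 15. I release and lift.

move_arm([
  {"dx": 0.02, "dy": 0, "dz": 0, "roll": 0, "claw": 0},
  {"dx": 0, "dy": 0, "dz": 0, "roll": 0, "claw": 0},
  {"dx": 0, "dy": 0, "dz": 0, "roll": 0, "claw": 0.3},
  {"dx": 0, "dy": 0, "dz": 0, "roll": 0, "claw": 0.5},
  {"dx": 0, "dy": 0, "dz": 0, "roll": 0, "claw": 0.6},
])

```text
time: 18.35
tool_pos: [0.552, 0.0457, 0.1128]
ee_rot: [-0.0, 0.777, 0.629, 0.0]
ft_force: [0.6, -0.1, 0.4]
opening: 0.595
grasp_force: 0.0
```

move_arm([
  {"dx": 0, "dy": 0, "dz": 0, "roll": 0, "claw": 0.6},
  {"dx": 0, "dy": 0, "dz": 0, "roll": 0, "claw": 0.6},
  {"dx": 0, "dy": 0, "dz": -0.5, "roll": 0, "claw": 0.6},
  {"dx": 0, "dy": 0, "dz": -1, "roll": 0, "claw": 0.6},
  {"dx": 0, "dy": 0, "dz": -1, "roll": 0, "claw": 0.6},
])

```text
time: 18.85
tool_pos: [0.5515, 0.0453, 0.1882]
ee_rot: [-0.001, 0.777, 0.629, -0.001]
ft_force: [1.7, -0.8, 0.1]
opening: 0.599
grasp_force: 0.0
```

move_arm([
  {"dx": 0, "dy": 0, "dz": -1, "roll": 0, "claw": 0.6},
  {"dx": 0, "dy": 0, "dz": 0, "roll": 0, "claw": 0.6},
  {"dx": 0, "dy": 0, "dz": 0, "roll": 0, "claw": 0.6},
])

```text
time: 19.15
tool_pos: [0.552, 0.0453, 0.2182]
ee_rot: [0.0, 0.777, 0.629, 0.001]
ft_force: [-0.6, -0.7, -0.9]
opening: 0.601
grasp_force: 0.0
```

```bash
python3 rel.py; python3 - <<'E'
from h import *
s=robot.get_state();w=robot.read_camera('wrist');W=wT(s,w)
q=s['ee_rot'];M=R.from_quat([q[1],q[2],q[3],q[0]]).as_matrix()
im=w['color'].astype(int);m=(im[...,0]>2*im[...,1])&(im[...,0]>2*im[...,2])&(im[...,0]>50)
u,v=proj(w,W,[.5594-.036*.208,.0815-.036*.978,.12]).astype(int)
k=np.zeros_like(m);k[v-35:v+45,u-30:u+30]=1;vv,uu=np.nonzero(m&k)
print(len(uu),uu.min(),uu.max(),vv.min(),vv.max(),u,v)
for z in (.1165,.1245):
  P=np.array([M.T@(atz(w,W,a,b,z)-[.5594,.0815,z]) for a,b in zip(uu,vv)])*1e3
  print(z,np.percentile(P,[1,99],0)[:,:2],P.mean(0)[:2])
for t in ('pin','nut'):print([(d['box'],d['p']) for d in robot.find_in(t,w)])
print([proj(w,W,[.5594+r*.208,.0815+r*.978,.1165]) for r in (35,.035)])
E
```

```text
xang 78.00307233482721 axis in tool mm [ 36.8724  -0.3671 105.4614] tilt [0.0005 0.0012] [0.552  0.0453 0.2182] [-0.5834 -0.6873 -0.9371] 0.6013373981279846 0.0 19.15
543 313 330 165 216 320 200
0.1165 [[-50.1276  -5.5528]
 [ -9.0036   7.9599]] [-35.7503   1.0798]
0.1245 [[-47.0887  -5.3813]
 [ -7.3111   7.6891]] [-33.1821   1.0342]
[([312.7, 114.0, 18.6, 104.8], 0.91)]
[([289.1, 122.3, 65.0, 62.7], 0.78)]
[array([ 319.9576, 1166.6017]), array([320.6283, 110.8023])]
```

```bash
python3 - <<'E'
from h import *
s=robot.get_state();w=robot.read_camera('wrist');W=wT(s,w)
q=s['ee_rot'];M=R.from_quat([q[1],q[2],q[3],q[0]]).as_matrix()
g=lambda r,y,z:np.array([.5594,.0815,0])+M[:,0]*r/1e3+M[:,1]*y/1e3+np.array([0,0,z])
for n,r,z in [('tip',35,.1165),('shoulder top',-23,.1245),('back top',-49,.1245),('back bottom',-49,.1085),('flat top edge',-23,.112)]:
    print(n,proj(w,W,g(r,0,z)))
im=w['color'].astype(int)
for a,b in ((106,124),(182,222)):
    for v in range(a,b): print(v,im[v,316:328:3].tolist())
E
```

```text
tip [322.2702 110.3329]
shoulder top [322.1378 186.9148]
back top [322.0737 217.5456]
back bottom [322.039  210.8263]
flat top edge [322.1065 182.858 ]
106 [[226, 223, 205], [226, 223, 205], [221, 218, 197], [225, 223, 204]]
107 [[225, 223, 203], [218, 213, 191], [210, 206, 184], [216, 213, 190]]
108 [[194, 191, 172], [165, 161, 146], [160, 157, 142], [164, 161, 145]]
109 [[114, 110, 103], [111, 108, 101], [111, 107, 100], [110, 106, 99]]
110 [[105, 101, 96], [106, 102, 96], [109, 104, 99], [106, 102, 97]]
111 [[107, 103, 97], [107, 103, 97], [142, 137, 130], [107, 103, 97]]
112 [[109, 104, 99], [111, 106, 100], [174, 166, 157], [109, 105, 98]]
113 [[110, 105, 100], [112, 108, 101], [176, 166, 153], [109, 105, 99]]
114 [[109, 105, 99], [110, 105, 98], [181, 170, 157], [109, 104, 99]]
115 [[107, 103, 97], [122, 116, 108], [181, 170, 157], [106, 102, 96]]
116 [[106, 101, 96], [144, 136, 125], [180, 170, 157], [96, 93, 87]]
117 [[110, 105, 98], [160, 150, 138], [182, 171, 159], [90, 86, 80]]
118 [[156, 147, 135], [162, 153, 140], [184, 174, 161], [111, 105, 97]]
119 [[203, 191, 177], [1
[... 2286 characters left out ...]
1, 43], [129, 48, 42]]
212 [[155, 51, 44], [128, 50, 43], [130, 50, 42], [129, 50, 42]]
213 [[118, 54, 47], [129, 49, 42], [130, 51, 43], [129, 49, 42]]
214 [[113, 59, 51], [130, 50, 42], [130, 51, 43], [130, 49, 42]]
215 [[117, 74, 66], [130, 49, 42], [129, 49, 42], [129, 50, 42]]
216 [[121, 95, 84], [119, 53, 46], [116, 51, 45], [111, 53, 47]]
217 [[124, 115, 103], [105, 83, 75], [84, 63, 56], [84, 72, 65]]
218 [[132, 128, 115], [118, 115, 104], [99, 97, 87], [109, 106, 96]]
219 [[133, 129, 115], [129, 126, 113], [128, 125, 112], [133, 130, 118]]
220 [[131, 128, 114], [128, 125, 113], [129, 126, 113], [134, 131, 118]]
221 [[131, 128, 115], [129, 126, 114], [128, 125, 112], [133, 130, 116]]
```

The tip (row 111, predicted 110.3), shoulder (187.3, predicted 186.9) and back end (217, predicted 217.5) all match the home position to within about 0.5 mm. The gripper is clear of everything.

```bash
python3 -c "
from station import robot
print(robot.job_done())"
```

```text
the job is handed in; nothing more can be done
None
```

I turned the castle nut clockwise about 119° from its start, past its bite, and stopped at the first slot after it. I then slid the pin home, with its shoulder within about 0.5 mm of the flat by camera, let go and handed the job in at about 19 s; no verdict came back.

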